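# Take the filter out of the desktop air cleaner

## Robot

A 7-joint arm with a two-finger parallel gripper is mounted at the origin on the work surface. World frame = base frame: x ahead of the robot, y to its left, z up, the work surface at z = 0. Lengths are in m, angles in rad, forces in N, time in s.
With the tool pointing down it reaches from about 0.425 to 0.925 m from the base axis. Payload 6.8 kg.
Tool frame: the origin (TCP) lies at the very end of the fingers, on their centre line; the grasp point (between the pads) lies 19 mm behind it; z points along the fingers, y is the line along which they close (so a half turn about z gives the same grasp; the last joint's range is limited). The gripper opens to 85 mm and grips with 20 to 120 N. Pads are 22 mm wide; open, the fingers measure 114 mm over their backs; the gripper's body (76 mm by 85 mm) begins 54 mm behind the grasp point. The pads swing forward as they close: fully open they stand 13 mm farther back than shut.
Start: joints at [1.174, 0.477, 0.022, 1.555, -0.011, 1.109, -0.083], TCP at [0.192, -0.647, 0.231] pointing down, gripper open.
Joint ranges: [-2.96, 2.96], [-0.34, 2.1], [-1.41, 1.46], [0.24, 2.44], [-1.37, 4.51], [0.17, 1.92], [-2.96, 2.96]. Speed limits (rad/s): [2.39, 2.39, 3.14, 3.14, 3.14, 3.14, 3.14].

## Interface

Orientations are given as a unit quaternion [w, x, y, z].
In Python, from station import get_obs, read_camera, hand_in gives the robot as it stands.
- The arm moves only by the tool arm_command, never from a script. Its argument "commands" is one flat list of numbers, 7 for each row, row after row: the shift along the tool's x, y, z in m, then the turn, a rotation vector about the tool's x, y, z in degrees, then the opening, from 0 (shut) to 1 (fully open). In form: [tx, ty, tz, rx, ry, rz, fingers, tx, ty, tz, rx, ry, rz, fingers, ...]. A call has 1 to 8 rows; each row is the pose to reach, as a shift and turn from the pose commanded when the call began, along the tool's axes at that moment; what a row does not reach only later rows make up. A row lasts 1/10 s, in which the tool goes at most 50 mm and 8.59 degrees, less where a joint would pass 70% of its speed; a pose out of reach is approached as far as the arm can. A call with a gripper value outside its range is refused whole. The fingers move at their own pace and stop on an object; "force" is the grip in N (left out, the last holds). Time passes only in rows, so rows that repeat a pose let the fingers close. It gives the time, the measured TCP pose, the force, the opening and the grip force at its end, in the units of the state.
- get_obs(): the state, without advancing time (a new reading comes with each control period).
- read_camera(name): name is "scene" or "side" or "wrist"; returns a dict with "img" (400x640x3 uint8, red, green, blue), "camera_matrix" (3x3 intrinsics, pixels), "k1" (the pictures are not rectified: a ray, as slopes to the right and down, at radius r is drawn at 1 + k1 r^2 times it, then the intrinsics apply), "pose" (4x4, takes a point from camera to world coordinates). Camera axes: x right, y down, z forward; pixel columns grow to the right and rows downward; lengths in m; the calibration is good to about 2 mm. A picture is of the moment at which its call begins. There is no depth.
- hand_in(): hands the job in; it is judged then, once.
The state is a dict: "t": time; "q": joint angles; "joint_vel": joint speeds; "joint_torque": joint torques, N m; "eef_pos": TCP position; "tool_rot": TCP orientation; "contact_force": force on the tool from outside, world axes, zero at the start; "torque": the same for the moment, N m; "gripper_width": opening from 0.0 (shut) to 1.0 (fully open); "grasp_force": force on a finger pad.
Only numpy, scipy, OpenCV 4.12 (cv2) and the standard library are available. Lean on these libraries where they do the work, as an engineer would, in place of code of your own. Each camera call takes 0.05 s, during which the arm holds its last target. There are 200 camera calls.

## Task

Squeeze the filter cartridge's two side tabs together to unclip it, lift it straight out of the air cleaner and stand it upright in the steel wash tray, setting it down rather than dropping it. Then push the cleaner's hinged cover fully shut and leave it, without knocking over the glue bottle, the mug or the brick figure.

Things in the scene. Friction and masses are not known exactly. Their poses are not given: they have to be found in the camera images.
- cleaner: White desktop air cleaner fixed to the desk, 150 mm (its x) by 170 mm (its y) by 90 mm high. Origin: centre of its underside. Its flat deck is 90 mm above the desk, with an opening in the middle, 66 mm along x by 53 mm along y, in which the cartridge is clipped. A grey cover stands open along its +x edge.
- well (a point): Centre of the floor of the cleaner's well, 50 mm above the desk and 40 mm below the deck; the seated cartridge's underside rests here. Its axes are the cleaner's.
- cartridge_grip (a point): Centre line of the loose grey filter cartridge, half-way between its two white sprung tabs, 62 mm above its underside and 10 mm below its top (seated: 22 mm above the cleaner's deck). Tabs at its +y and -y sides: flat outer faces at y = +25 and -25 mm, 24 mm wide along x, 32 mm proud of the deck, tops 72 mm above the underside. Seated, its axes are the cleaner's.
- cartridge_foot (a point): Centre of the cartridge's underside; z axis up along it. The cartridge is 72 mm high, 62 mm along its x; along its y it is 28 mm between the tabs and 50 mm in its lower 40 mm. About 150 to 250 g.
- tab_left (a joint): Travel of the +y tab: 0 = sprung out, its barb caught under the deck; 0.006 m = pressed in on its stop, barb free (surely above 0.0045). 3 N to start, 7 N fully in. With both in, the tabs measure 38 mm over their outer faces, and the cartridge can be lifted and carried by them.
- tab_right (a joint): The same for the -y tab.
- cover (a joint): Angle of the grey cover: 0 = shut, 1.57 rad = upright, 1.9 at most. A stiff hinge: it stays where it is left; 2 to 3 N at the free edge moves it. It is a hood 140 mm long from the hinge, 160 mm wide, 40 mm deep: shut, its flat outer face lies 40 mm above the hinge line; open, that face looks to the cleaner's +x.
- hinge (a point): Middle of the cover's hinge line, which runs along the cleaner's y, 70 mm to +x of the cleaner's centre and 91 mm above the desk. Its axes are the cleaner's.
- tray: Open steel wash tray fixed on the desk, 150 mm (its x) by 140 mm (its y), walls 4 mm thick and 22 mm high, floor 4 mm thick. Origin: centre of its underside, on the desk.
- glue: Bystander: upright white glue bottle, 38 mm across, 100 mm high. Origin: centre of its underside.
- mug: Bystander: blue mug, 76 mm across, 90 mm high, with a handle. Origin: centre of its underside.
- figure: Bystander: red and yellow brick figure, 85 mm high, on a 30 by 50 mm base. Origin: centre of its underside.

How it is judged:
By the outcome, as a careful person would: the job done as asked, in the order asked, and still so for the second after the job is handed in, with the robot touching nothing.
It also fails if it takes over 58 s, if anything falls off the work surface, if the arm or the gripper's body presses on something with over 40 N, if the wrist force passes 120 N, or if a joint passes its speed limit or range.

## Working session

There is one attempt and no reset: what is moved stays moved. The work goes in short steps, Python scripts to look and compute and a tool call to move; the robot and the scene stay as the last step left them, time stands still between calls to the robot, and variables do not carry over. Pictures are saved under pics/ and viewed, at most 10 in all, crops included, and the job is handed in when it is done.

Besides the shell and the picture viewer there is one more tool, called after "Emit:" by a JSON object that holds its "op" and its "data". arm_command: Moves the arm, as the interface text tells. Its arguments: {"type":"object","properties":{"commands":{"type":"array","items":{"type":"number"}},"force":{"type":"number"}},"required":["commands"]}

```bash
mkdir -p pics; ls; cat > h.py <<'E'
import numpy as np, cv2
from station import get_obs, read_camera
def ray(c,uv):
    K=np.array(c["camera_matrix"]);d=np.array([[(uv[0]-K[0,2])/K[0,0],(uv[1]-K[1,2])/K[1,1]]])[0]
    s=d.copy()
    for _ in range(20): s=d/(1+c["k1"]*(s@s))
    T=np.array(c["pose"]);return T[:3,3],T[:3,:3]@np.array([s[0],s[1],1.])
def onz(c,uv,z):
    o,d=ray(c,uv);return o+d*(z-o[2])/d[2]
def proj(c,P):
    T=np.array(c["pose"]);p=T[:3,:3].T@(np.array(P)-T[:3,3]);s=p[:2]/p[2];s=s*(1+c["k1"]*(s@s));K=np.array(c["camera_matrix"])
    return np.array([K[0,0]*s[0]+K[0,2],K[1,1]*s[1]+K[1,2]])
E
python3 - <<'E'
from h import *
import pickle
for n in("scene","side","wrist"):
    c=read_camera(n);pickle.dump(c,open(n+"0.pkl","wb"));cv2.imwrite(f"pics/{n}0.png",c["img"][:,:,::-1])
    print(n,np.round(c["pose"],3).tolist(),np.round(c["camera_matrix"],1).tolist(),c["k1"])
print(get_obs())
E
```

```text
pics
scene [[-0.932, 0.337, -0.131, 0.785], [0.362, 0.866, -0.345, 0.621], [-0.003, -0.369, -0.929, 1.721], [0.0, 0.0, 0.0, 1.0]] [[519.7, 0.0, 324.5], [0.0, 519.7, 199.6], [0.0, 0.0, 1.0]] -0.1378183545227895
side [[-0.871, -0.323, 0.371, 0.117], [-0.492, 0.551, -0.674, 0.748], [0.013, -0.769, -0.639, 0.826], [0.0, 0.0, 0.0, 1.0]] [[374.6, 0.0, 318.1], [0.0, 374.6, 195.6], [0.0, 0.0, 1.0]] -0.019281590196062084
wrist [[0.284, -0.917, -0.28, 0.263], [-0.959, -0.272, -0.082, -0.625], [-0.001, 0.291, -0.957, 0.375], [0.0, 0.0, 0.0, 1.0]] [[291.0, 0.0, 318.1], [0.0, 291.0, 202.5], [0.0, 0.0, 1.0]] 0.00041655295541774236
{'t': 0.15, 'q': array([ 1.17389612,  0.47760985,  0.02237236,  1.55621644, -0.01150957,
        1.10930832, -0.08307818]), 'joint_vel': array([ 4.65818683e-04, -2.15177173e-03,  5.56944694e-05, -4.95197670e-03,
       -1.03830889e-03, -2.76964139e-04,  6.28246060e-04]), 'joint_torque': array([ 3.05730158e-03, -5.96924543e+01,  1.61032844e+00, -2.81491417e+01,
        1.26658013e-02,  6.52735122e-03, -2.11112433e-05]), 'eef_pos': array([ 0.19209243, -0.64661191,  0.23055315]), 'tool_rot': array([-6.90223833e-04,  9.89591254e-01,  1.43905002e-01, -1.51921445e-04]), 'contact_force': array([-0.05657496,  0.58360068,  0.7034634 ]), 'torque': array([ 0.05582022, -0.0005069 , -0.04663397]), 'grasp_force': 0.0, 'gripper_width': 0.9996973398084478}
```

View pics/scene0.png

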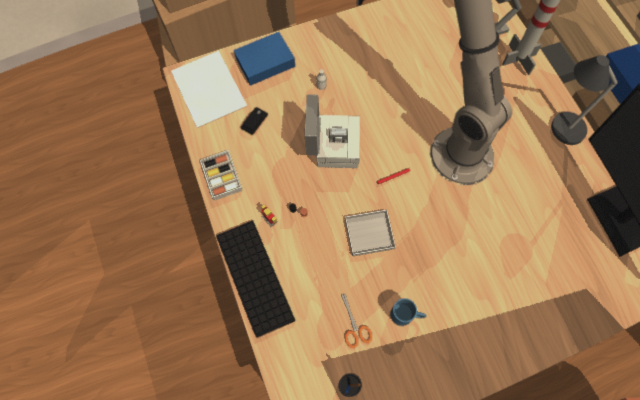

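View pics/side0.png

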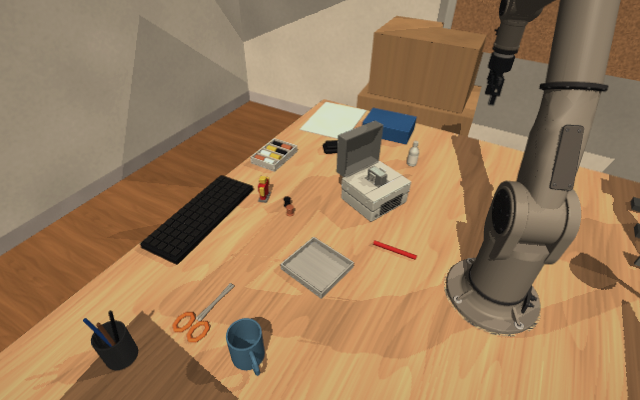

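The scene view shows the cleaner at about (338,140) with its cover open on the left at (312,125). The tray is at (369,232), the glue at (321,80), the figure at (267,213) and the mug at (404,312). The side view agrees with this.

```bash
python3 - <<'E'
from h import *
import pickle
a=pickle.load(open("scene0.pkl","rb"));b=pickle.load(open("side0.pkl","rb"))
A=cv2.resize(a["img"][90:175,295:370],None,fx=5.2,fy=5.2,interpolation=cv2.INTER_CUBIC)
B=cv2.resize(b["img"][115:225,330:420],None,fx=4,fy=4,interpolation=cv2.INTER_CUBIC)
h=max(A.shape[0],B.shape[0]);o=np.zeros((h,A.shape[1]+B.shape[1],3),np.uint8);o[:A.shape[0],:A.shape[1]]=A;o[:B.shape[0],A.shape[1]:]=B
cv2.imwrite("pics/crop.png",o[:,:,::-1]);print(o.shape,A.shape)
for uv,z in(((338,135),.12),((369,232),.02),((321,85),0),((267,218),0),((404,312),.0)):print(uv,onz(a,uv,z).round(3))
for c,z in ((a,.09),(a,.09)):pass
# tray outline
hsv=cv2.cvtColor(a["img"],cv2.COLOR_RGB2HSV)
m=((hsv[:,:,1]<75)&(hsv[:,:,2]>40)).astype(np.uint8)
w=np.zeros_like(m);w[200:265,335:405]=1
cs,_=cv2.findContours(m*w,0,2);k=max(cs,key=cv2.contourArea)
ap=cv2.approxPolyDP(cv2.convexHull(k),4,True)[:,0];print("tray",ap.tolist(),[onz(a,p,.022).round(3).tolist() for p in ap], cv2.minAreaRect(np.array([onz(a,p,.022)[:2] for p in k[:,0]],np.float32)))
E
```

```text
(442, 750, 3) (442, 390, 3)
(338, 135) [ 0.428 -0.184  0.12 ]
(369, 232) [0.447 0.156 0.02 ]
(321, 85) [ 0.38  -0.476  0.   ]
(267, 218) [ 0.757 -0.027  0.   ]
(404, 312) [0.443 0.45  0.   ]
tray [[386, 210], [395, 247], [353, 255], [345, 217]] [[0.36, 0.104, 0.022], [0.385, 0.238, 0.022], [0.529, 0.212, 0.022], [0.503, 0.076, 0.022]] ((0.44512757658958435, 0.15734723210334778), (0.14337007701396942, 0.1515238881111145), 78.88133239746094)
```

View pics/crop.png

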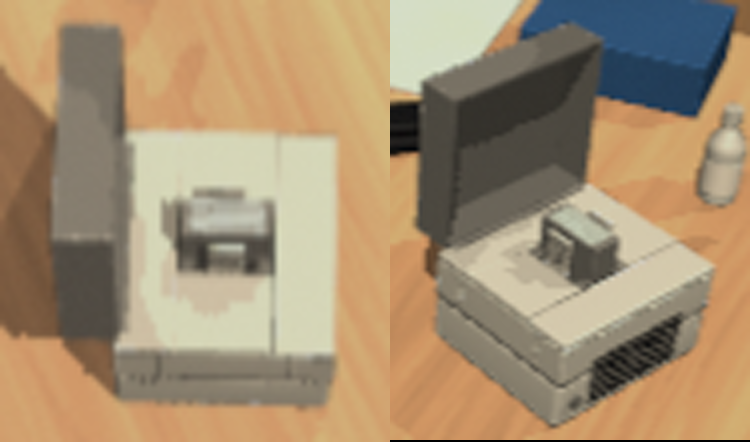

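The crop shows the deck corners at full-image pixels (359.4,116), (359,158.6) and (317.5,157.3). The cover is upright and the cartridge tabs are near (337,127) and (338.6,139).

```bash
python3 - <<'E'
from h import *
import pickle
a=pickle.load(open("scene0.pkl","rb"));b=pickle.load(open("side0.pkl","rb"))
P=[onz(a,p,.09)[:2] for p in((359.4,116),(359,158.6),(317.5,157.3))]
print(np.round(P,3),np.linalg.norm(P[0]-P[1]),np.linalg.norm(P[1]-P[2]))
# side crop: scale 4 origin (330,115), offset 390
f=lambda u,v:((u-390)/4+330,v/4+115)
Q=[onz(b,f(*p),.09)[:2] for p in((712,270),(555,350),(440,262))]
print(np.round(Q,3),np.linalg.norm(Q[0]-Q[1]),np.linalg.norm(Q[1]-Q[2]))
for R in(P,Q):
    d=R[1]-R[0];yaw=np.degrees(np.arctan2(d[1],d[0]))-90
    print("yaw",yaw,"c",(R[0]+R[2])/2)
g=lambda u,v:(u/5.2+295,v/5.2+90)
print("cart top",onz(a,g(226,215),.122),"tabs",onz(a,g(218,193),.122),onz(a,g(226,250),.122))
print("cover top edge", [onz(a,g(*p),.231).round(3) for p in((62,27),(120,27),(55,240),(115,240))])
E
```

```text
[[ 0.32  -0.243]
 [ 0.388 -0.085]
 [ 0.521 -0.142]] 0.17200985175824443 0.14498372382267527
[[ 0.319 -0.237]
 [ 0.39  -0.081]
 [ 0.514 -0.135]] 0.17126145932043746 0.13510643441952966
yaw -23.20744248272902 c [ 0.42049165 -0.19286304]
yaw -24.348330101932902 c [ 0.41662064 -0.1858866 ]
cart top [ 0.42162714 -0.19547014  0.122     ] tabs [ 0.42035916 -0.21318329  0.122     ] [ 0.43156205 -0.1706575   0.122     ]
cover top edge [array([ 0.494, -0.308,  0.231]), array([ 0.459, -0.294,  0.231]), array([ 0.553, -0.162,  0.231]), array([ 0.518, -0.148,  0.231])]
```

Emit:
{"op": "arm_command", "data": {"commands": [0.17, -0.19, -0.1, 0, 0, -64, 1, 0.17, -0.19, -0.1, 0, 0, -64, 1, 0.17, -0.19, -0.1, 0, 0, -64, 1, 0.17, -0.19, -0.1, 0, 0, -64, 1, 0.17, -0.19, -0.1, 0, 0, -64, 1, 0.35, -0.373, -0.1, 0, 0, -64, 1, 0.35, -0.373, -0.1, 0, 0, -64, 1, 0.35, -0.373, -0.1, 0, 0, -64, 1]}}

```text
t: 0.95
eef_pos: [0.3618, -0.302, 0.3275]
tool_rot: [0.0, 0.761, 0.648, -0.0]
contact_force: [1.0, -0.4, 0.2]
gripper_width: 1.001
grasp_force: 0.0
```

```bash
cat >> h.py <<'E'
from scipy.spatial.transform import Rotation as Ro
def go(pos,yaw):
    """tool shift + rotvec (deg) to reach pos with tool down, tool x at world yaw deg"""
    s=get_obs();q=s["tool_rot"];R=Ro.from_quat([q[1],q[2],q[3],q[0]])
    y=np.radians(yaw);G=Ro.from_matrix(np.array([[np.cos(y),np.sin(y),0],[np.sin(y),-np.cos(y),0],[0,0,-1]]))
    print("t",s["t"],"pos",s["eef_pos"].round(4),"F",np.round(s["contact_force"],1),"w",round(s["gripper_width"],3),"gf",round(s["grasp_force"],1))
    print("  go",(R.inv().apply(np.array(pos)-s["eef_pos"])).round(4),np.degrees((R.inv()*G).as_rotvec()).round(1))
E
python3 -c "
from h import *
go([.421,-.19,.33],156.5);print(get_obs()['q'].round(2))"
```

```text
t 0.95 pos [ 0.3618 -0.302   0.3275] F [ 1.  -0.4  0.2] w 1.001 gf 0.0
  go [ 0.12    0.0405 -0.0026] [ -0.    0.  -75.7]
[ 0.9   0.07 -0.36  1.88  0.03  1.2   0.38]
```

Emit:
{"op": "arm_command", "data": {"commands": [0.12, 0.04, 0, 0, 0, -66, 1, 0.12, 0.04, 0, 0, 0, -66, 1, 0.12, 0.04, 0, 0, 0, -66, 1, 0.12, 0.04, 0, 0, 0, -66, 1, 0.12, 0.04, 0, 0, 0, -66, 1, 0.12, 0.04, 0, 0, 0, -66, 1, 0.12, 0.04, 0, 0, 0, -66, 1, 0.12, 0.04, 0, 0, 0, -66, 1]}}

```text
t: 1.75
eef_pos: [0.4204, -0.1921, 0.3271]
tool_rot: [-0.0, 0.285, 0.958, -0.0]
contact_force: [-0.2, 0.1, 0.4]
gripper_width: 0.999
grasp_force: 0.0
```

Emit:
{"op": "arm_command", "data": {"commands": [0, 0, 0, 0, 0, -9, 1, 0, 0, 0, 0, 0, -9, 1, 0, 0, 0, 0, 0, -9, 1]}}

```text
t: 2.05
eef_pos: [0.4205, -0.1921, 0.3271]
tool_rot: [-0.0, 0.214, 0.977, -0.0]
contact_force: [0.0, -0.0, 0.5]
gripper_width: 0.998
grasp_force: 0.0
```

```bash
python3 -c "
from h import *
import pickle
go([.421,-.19,.33],156.5);print(get_obs()['q'].round(2))
c=read_camera('wrist');pickle.dump(c,open('w1.pkl','wb'));cv2.imwrite('pics/w1.png',c['img'][:,:,::-1])"
```

```text
t 2.05 pos [ 0.4205 -0.1921  0.3271] F [ 0.  -0.   0.5] w 0.998 gf 0.0
  go [ 0.0004  0.0022 -0.0029] [-0.  -0.  -1.2]
[ 0.81  0.07 -0.53  1.88  0.04  1.2   1.4 ]
```

View pics/w1.png

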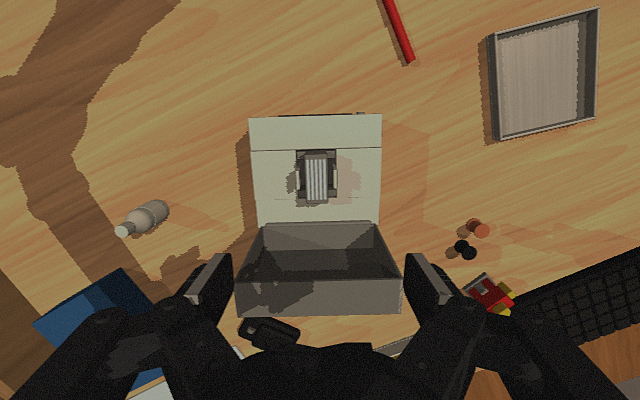

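The wrist view shows the deck with its robot-side edge from (248,118) to (382,115). The cartridge top is at about (317,176), its tabs at x≈299 and 335, the open cover is below it, and the tray is at the upper right. I'll enlarge this area for precision.

```bash
python3 -c "
from h import *
import pickle
c=pickle.load(open('w1.pkl','rb'))
im=cv2.resize(c['img'][105:230,240:390],None,fx=4.8,fy=4.8,interpolation=cv2.INTER_CUBIC);cv2.imwrite('pics/w1c.png',im[:,:,::-1])
P=[onz(c,p,.09)[:2] for p in((248.5,118.5),(381.5,115))];print(np.round(P,4),np.linalg.norm(P[0]-P[1]));d=P[0]-P[1];print('yaw',np.degrees(np.arctan2(d[1],d[0]))+90)
for R in ((490,30),(599,8),(598,124),(499,140)):print('tray',onz(c,R,.022).round(3))
"
```

```text
[[ 0.3212 -0.243 ]
 [ 0.3872 -0.0893]] 0.1672431441216934
yaw -23.242071937923257
tray [0.351 0.098 0.022]
tray [0.387 0.238 0.022]
tray [0.54  0.212 0.022]
tray [0.502 0.072 0.022]
```

View pics/w1c.png

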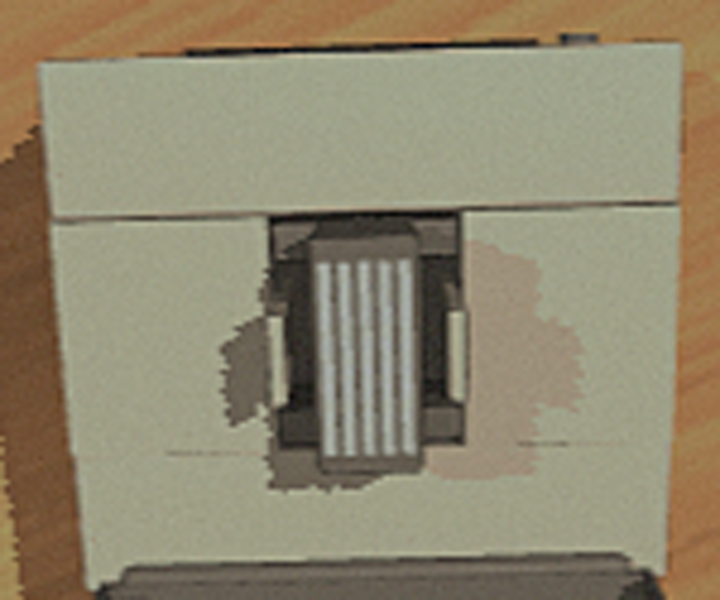

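The crop shows the tab outer faces at crop x≈271 and 466, the cartridge top corners at (309,238), (416,235), (422,470) and (322,474), and the opening's corners at (268,216), (460,212), (464,444) and (280,448).

```bash
python3 -c "
from h import *
import pickle
c=pickle.load(open('w1.pkl','rb'))
f=lambda p,z:onz(c,(p[0]/4.8+240-.4,p[1]/4.8+105-.4),z)[:2]
def q(L,z):
    P=np.array([f(p,z) for p in L]);d=P[1]-P[0];e=P[2]-P[1]
    print(P.mean(0).round(4),'len',np.linalg.norm(d).round(4),np.linalg.norm(e).round(4),'dir',np.degrees(np.arctan2(d[1],d[0])).round(1),np.degrees(np.arctan2(e[1],e[0])).round(1))
q([(309,238),(416,235),(422,470),(322,474)],.122)
q([(268,318),(466,310),(466,400),(275,405)],.122)
q([(268,216),(460,212),(464,444),(280,448)],.09)
y=np.radians(-23.3);A=np.array([np.cos(y),np.sin(y)])
print('from edge',(f((40,62),.09)+f((683,44),.09))/2+A*.075)
go([.421,-.19,.33],156.7)
"
```

```text
[ 0.421  -0.1951] len 0.0266 0.0611 dir 66.9 -22.8
[ 0.4215 -0.1949] len 0.0501 0.0234 dir 67.7 -23.6
[ 0.4211 -0.1951] len 0.0519 0.0652 dir 66.5 -22.7
from edge [ 0.42178251 -0.19532991]
t 2.1 pos [ 0.4205 -0.1921  0.3272] F [ 0.1  1.  -0.6] w 1.002 gf 0.0
  go [ 0.0004  0.0022 -0.0028] [-0.  -0.  -1.4]
```

Emit:
{"op": "arm_command", "data": {"commands": [-0.002, -0.0025, 0.05, 0, 0, -1.7, 1, -0.002, -0.0025, 0.1, 0, 0, -1.7, 1, -0.002, -0.0025, 0.15, 0, 0, -1.7, 1, -0.002, -0.0025, 0.18, 0, 0, -1.7, 1, -0.002, -0.0025, 0.2, 0, 0, -1.7, 1, -0.002, -0.0025, 0.215, 0, 0, -1.7, 1, -0.002, -0.0025, 0.215, 0, 0, -1.7, 1, -0.002, -0.0025, 0.215, 0, 0, -1.7, 1]}}

```text
t: 2.9
eef_pos: [0.4216, -0.1952, 0.1125]
tool_rot: [-0.0, 0.198, 0.98, 0.0]
contact_force: [-0.3, -0.4, 0.3]
gripper_width: 0.996
grasp_force: 0.0
```

```bash
python3 -c "
from h import *
go([.4213,-.1951,.097],157)"
```

```text
t 2.9 pos [ 0.4216 -0.1952  0.1125] F [-0.3 -0.4  0.3] w 0.996 gf 0.0
  go [ 0.0003 -0.      0.0155] [ 0.  -0.   0.2]
```

Emit:
{"op": "arm_command", "data": {"commands": [0, 0, 0.008, 0, 0, 0, 1, 0, 0, 0.015, 0, 0, 0, 1, 0, 0, 0.015, 0, 0, 0, 0, 0, 0, 0.015, 0, 0, 0, 0, 0, 0, 0.015, 0, 0, 0, 0, 0, 0, 0.015, 0, 0, 0, 0, 0, 0, 0.015, 0, 0, 0, 0, 0, 0, 0.015, 0, 0, 0, 0], "force": 40}}

```text
t: 3.7
eef_pos: [0.422, -0.1957, 0.099]
tool_rot: [0.001, 0.198, 0.98, -0.001]
contact_force: [-4.7, 0.4, 17.4]
gripper_width: 0.38
grasp_force: 38.5
```

Emit:
{"op": "arm_command", "data": {"commands": [0, 0, 0, 0, 0, 0, 0, 0, 0, 0, 0, 0, 0, 0, 0, 0, 0, 0, 0, 0, 0, 0, 0, 0, 0, 0, 0, 0]}}

```text
t: 4.1
eef_pos: [0.422, -0.1956, 0.099]
tool_rot: [0.001, 0.198, 0.98, -0.001]
contact_force: [-4.1, 1.0, 18.1]
gripper_width: 0.38
grasp_force: 38.5
```

Emit:
{"op": "arm_command", "data": {"commands": [0, 0, -0.003, 0, 0, 0, 0, 0, 0, -0.003, 0, 0, 0, 0]}}

```text
t: 4.3
eef_pos: [0.4215, -0.1953, 0.1006]
tool_rot: [0.0, 0.197, 0.98, -0.0]
contact_force: [0.2, -0.3, -1.7]
gripper_width: 0.373
grasp_force: 40.6
```

```bash
python3 -c "
from h import *
go([.4213,-.1951,.097],157)
c=read_camera('wrist')
b=read_camera('side')
A=cv2.resize(c['img'][80:280,200:440],None,fx=1.8,fy=1.8);B=cv2.resize(b['img'][130:220,330:418],None,fx=4,fy=4)
o=np.zeros((360,432+352,3),np.uint8);o[:,:432]=A;o[:,432:]=B
cv2.imwrite('pics/w2.png',o[:,:,::-1])"
```

```text
t 4.3 pos [ 0.4215 -0.1953  0.1006] F [ 0.2 -0.3 -1.7] w 0.373 gf 40.6
  go [0.0003 0.0001 0.0036] [-0.   0.   0.2]
```

View pics/w2.png

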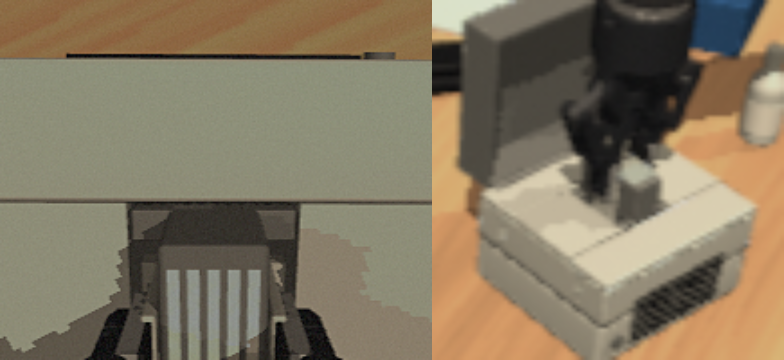

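The fingers sit on both tabs and have pressed them in, and the downward load is gone. I'll try a gentle lift.

Emit:
{"op": "arm_command", "data": {"commands": [0, 0, -0.004, 0, 0, 0, 0, 0, 0, -0.008, 0, 0, 0, 0, 0, 0, -0.012, 0, 0, 0, 0, 0, 0, -0.016, 0, 0, 0, 0, 0, 0, -0.016, 0, 0, 0, 0]}}

```text
t: 4.9
eef_pos: [0.4219, -0.1954, 0.1169]
tool_rot: [0.001, 0.197, 0.98, -0.0]
contact_force: [-0.1, -0.2, -2.0]
gripper_width: 0.365
grasp_force: 40.6
```

Emit:
{"op": "arm_command", "data": {"commands": [0, 0, -0.01, 0, 0, 0, 0, 0, 0, -0.02, 0, 0, 0, 0, 0, 0, -0.03, 0, 0, 0, 0, 0, 0, -0.04, 0, 0, 0, 0, 0, 0, -0.05, 0, 0, 0, 0, 0, 0, -0.06, 0, 0, 0, 0, 0, 0, -0.065, 0, 0, 0, 0, 0, 0, -0.065, 0, 0, 0, 0]}}

```text
t: 5.7
eef_pos: [0.4219, -0.1955, 0.1821]
tool_rot: [0.001, 0.197, 0.98, -0.0]
contact_force: [-0.2, -0.3, -2.3]
gripper_width: 0.367
grasp_force: 40.5
```

```bash
python3 -c "
from h import *
go([.447,.156,.16],157)
c=read_camera('wrist')
b=read_camera('side')
A=cv2.resize(c['img'][80:280,200:440],None,fx=1.8,fy=1.8);B=cv2.resize(b['img'][110:200,330:418],None,fx=4,fy=4)
o=np.zeros((360,432+352,3),np.uint8);o[:,:432]=A;o[:,432:]=B
cv2.imwrite('pics/w3.png',o[:,:,::-1])"
```

```text
t 5.7 pos [ 0.4219 -0.1955  0.1821] F [-0.2 -0.3 -2.3] w 0.367 gf 40.5
  go [0.1129 0.3338 0.0219] [-0.   0.1  0.2]
```

View pics/w3.png

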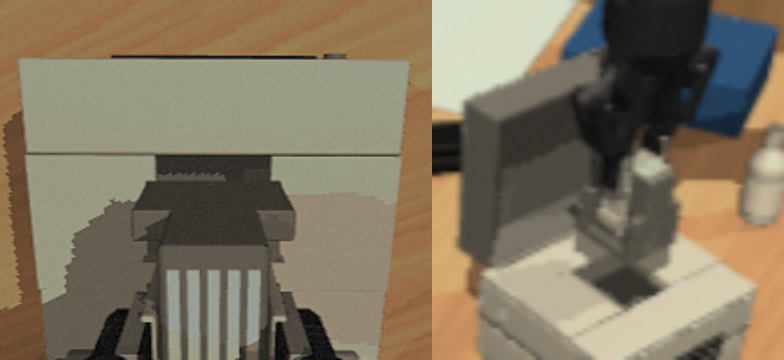

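The cartridge is out cleanly and hangs straight, so I'll carry it to the tray.

Emit:
{"op": "arm_command", "data": {"commands": [0.003, 0.012, 0, 0, 0, 0, 0, 0.01, 0.04, 0, 0, 0, 0, 0, 0.018, 0.075, 0, 0, 0, 0, 0, 0.026, 0.11, 0, 0, 0, 0, 0, 0.035, 0.145, 0, 0, 0, 0, 0, 0.045, 0.18, 0, 0, 0, 0, 0, 0.058, 0.21, 0, 0, 0, 0, 0, 0.068, 0.235, 0, 0, 0, 0, 0]}}

```text
t: 6.6
eef_pos: [0.4488, 0.0509, 0.181]
tool_rot: [-0.0, 0.196, 0.981, 0.0]
contact_force: [0.1, -0.2, -2.4]
gripper_width: 0.372
grasp_force: 40.5
```

Emit:
{"op": "arm_command", "data": {"commands": [0.012, 0.025, 0, 0, 0, 0, 0, 0.022, 0.05, 0.01, 0, 0, 0, 0, 0.032, 0.075, 0.02, 0, 0, 0, 0, 0.04, 0.09, 0.03, 0, 0, 0, 0, 0.045, 0.1, 0.04, 0, 0, 0, 0, 0.045, 0.1, 0.05, 0, 0, 0, 0, 0.045, 0.1, 0.06, 0, 0, 0, 0, 0.045, 0.1, 0.06, 0, 0, 0, 0]}}

```text
t: 7.4
eef_pos: [0.4457, 0.1562, 0.1197]
tool_rot: [-0.001, 0.198, 0.98, -0.001]
contact_force: [-0.1, 0.0, -1.2]
gripper_width: 0.364
grasp_force: 40.5
```

```bash
python3 -c "
from h import *
go([.446,.156,.0535],157)
"
```

```text
t 7.4 pos [0.4457 0.1562 0.1197] F [-0.1  0.  -1.2] w 0.364 gf 40.5
  go [-0.0005  0.0001  0.0662] [-0.1 -0.1  0.2]
```

Descend until contact is felt.

Emit:
{"op": "arm_command", "data": {"commands": [0, 0, 0.012, 0, 0, 0, 0, 0, 0, 0.024, 0, 0, 0, 0, 0, 0, 0.036, 0, 0, 0, 0, 0, 0, 0.046, 0, 0, 0, 0, 0, 0, 0.054, 0, 0, 0, 0, 0, 0, 0.06, 0, 0, 0, 0, 0, 0, 0.062, 0, 0, 0, 0, 0, 0, 0.062, 0, 0, 0, 0]}}

```text
t: 8.2
eef_pos: [0.4467, 0.1575, 0.0591]
tool_rot: [-0.0, 0.197, 0.98, -0.0]
contact_force: [0.2, 0.4, -1.8]
gripper_width: 0.367
grasp_force: 40.6
```

Emit:
{"op": "arm_command", "data": {"commands": [0, 0, 0.002, 0, 0, 0, 0, 0, 0, 0.003, 0, 0, 0, 0, 0, 0, 0.003, 0, 0, 0, 0]}}

```text
t: 8.5
eef_pos: [0.4469, 0.1574, 0.0564]
tool_rot: [0.0, 0.197, 0.98, 0.0]
contact_force: [-0.5, 0.3, -2.3]
gripper_width: 0.364
grasp_force: 40.6
```

Emit:
{"op": "arm_command", "data": {"commands": [0, 0, 0.001, 0, 0, 0, 0, 0, 0, 0.002, 0, 0, 0, 0, 0, 0, 0.002, 0, 0, 0, 0]}}

```text
t: 8.8
eef_pos: [0.4467, 0.1573, 0.0542]
tool_rot: [-0.0, 0.197, 0.98, -0.0]
contact_force: [0.6, 0.5, -1.6]
gripper_width: 0.369
grasp_force: 40.6
```

Emit:
{"op": "arm_command", "data": {"commands": [0, 0, 0.0007, 0, 0, 0, 0, 0, 0, 0.0015, 0, 0, 0, 0, 0, 0, 0.0015, 0, 0, 0, 0]}}

```text
t: 9.1
eef_pos: [0.4468, 0.1575, 0.0533]
tool_rot: [0.0, 0.197, 0.98, -0.0]
contact_force: [-1.9, -1.4, 6.9]
gripper_width: 0.368
grasp_force: 42.2
```

Emit:
{"op": "arm_command", "data": {"commands": [0, 0, 0, 0, 0, 0, 0.42, 0, 0, 0, 0, 0, 0, 0.47, 0, 0, 0, 0, 0, 0, 0.55, 0, 0, 0, 0, 0, 0, 0.7, 0, 0, 0, 0, 0, 0, 1, 0, 0, 0, 0, 0, 0, 1, 0, 0, 0, 0, 0, 0, 1, 0, 0, 0, 0, 0, 0, 1], "force": 20}}

```text
t: 9.9
eef_pos: [0.4468, 0.1574, 0.0528]
tool_rot: [0.0, 0.197, 0.98, 0.0]
contact_force: [1.3, 0.1, -0.8]
gripper_width: 1.004
grasp_force: 0.0
```

```bash
python3 -c "
from h import *
go([.446,.156,.0535],157)
c=read_camera('wrist')
b=read_camera('side')
A=cv2.resize(c['img'][80:280,200:440],None,fx=1.8,fy=1.8);B=cv2.resize(b['img'][200:300,270:368],None,fx=3.6,fy=3.6)
o=np.zeros((360,432+B.shape[1],3),np.uint8);o[:,:432]=A;o[:,432:]=B
cv2.imwrite('pics/w4.png',o[:,:,::-1])"
```

```text
t 9.9 pos [0.4468 0.1574 0.0528] F [ 1.3  0.1 -0.8] w 1.004 gf 0.0
  go [ 0.0002 -0.0017 -0.0007] [0.  0.  0.2]
```

View pics/w4.png

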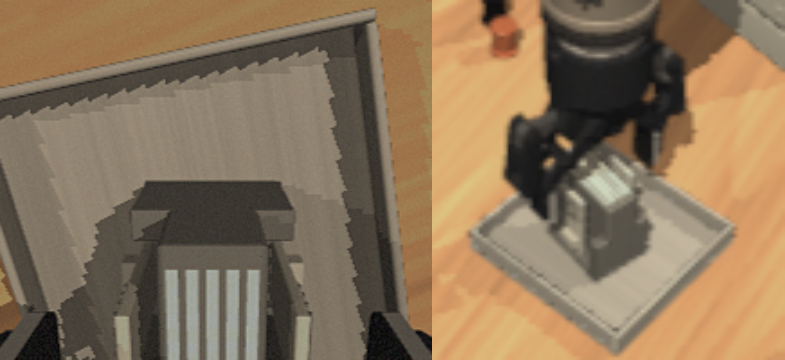

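The cartridge is standing released and upright on the tray floor, well inside the walls, and the tabs are free of the pads. I'll retreat straight up.

Emit:
{"op": "arm_command", "data": {"commands": [0, 0, -0.01, 0, 0, 0, 1, 0, 0, -0.03, 0, 0, 0, 1, 0, 0, -0.07, 0, 0, 0, 1, 0, 0, -0.12, 0, 0, 0, 1, 0, 0, -0.17, 0, 0, 0, 1, 0, 0, -0.22, 0, 0, 0, 1, 0, 0, -0.27, 0, 0, 0, 0, 0, 0, -0.27, 0, 0, 0, 0]}}

```text
t: 10.8
eef_pos: [0.4494, 0.1597, 0.3303]
tool_rot: [0.006, 0.197, 0.98, 0.003]
contact_force: [0.5, 0.4, -0.7]
gripper_width: 0.693
grasp_force: 0.0
```

Emit:
{"op": "arm_command", "data": {"commands": [-0.03, -0.035, 0, 0, 0, 0, 0, -0.06, -0.07, 0, 0, 0, 0, 0, -0.09, -0.105, 0, 0, 0, 0, 0, -0.12, -0.14, 0, 0, 0, 0, 0, -0.15, -0.175, 0, 0, 0, 0, 0, -0.18, -0.21, 0, 0, 0, 0, 0, -0.21, -0.245, 0, 0, 0, 0, 0, -0.23, -0.27, 0, 0, 0, 0, 0]}}

```text
t: 11.6
eef_pos: [0.5544, -0.184, 0.3228]
tool_rot: [-0.0, 0.199, 0.98, -0.0]
contact_force: [0.1, -0.2, -0.5]
gripper_width: -0.001
grasp_force: 0.0
```

```bash
python3 -c "
from h import *
go([.5778,-.2615,.32],157)
"
```

```text
t 11.6 pos [ 0.5544 -0.184   0.3228] F [ 0.1 -0.2 -0.5] w -0.001 gf 0.0
  go [-0.0518 -0.0623  0.0028] [-0.  -0.   0.1]
```

Emit:
{"op": "arm_command", "data": {"commands": [-0.025, -0.03, 0, 0, 0, 0, 0, -0.052, -0.062, 0, 0, 0, 0, 0, -0.052, -0.062, 0.01, 0, 0, 0, 0, -0.052, -0.062, 0.05, 0, 0, 0, 0, -0.052, -0.062, 0.09, 0, 0, 0, 0, -0.052, -0.062, 0.12, 0, 0, 0, 0, -0.052, -0.062, 0.137, 0, 0, 0, 0, -0.052, -0.062, 0.137, 0, 0, 0, 0]}}

```text
t: 12.4
eef_pos: [0.5763, -0.2567, 0.183]
tool_rot: [-0.003, 0.197, 0.98, 0.001]
contact_force: [-1.1, 0.8, 0.1]
gripper_width: 0.002
grasp_force: 0.0
```

```bash
python3 -c "
from h import *
y=np.radians(-23);
for x,z in ((.121,.186),(-.014,.131)): go([.4213+x*np.cos(y),-.1951+x*np.sin(y),z],157)
b=read_camera('side');cv2.imwrite('pics/s5.png',cv2.resize(b['img'][90:230,310:450],None,fx=4,fy=4)[:,:,::-1])
"
```

```text
t 12.4 pos [ 0.5763 -0.2567  0.183 ] F [-1.1  0.8  0.1] w 0.002 gf 0.0
  go [ 0.0457 -0.0036 -0.0028] [ 0.  -0.3  0.3]
t 12.4 pos [ 0.5763 -0.2567  0.183 ] F [-1.1  0.8  0.1] w 0.002 gf 0.0
  go [ 0.1804 -0.003   0.053 ] [ 0.  -0.3  0.3]
```

View pics/s5.png

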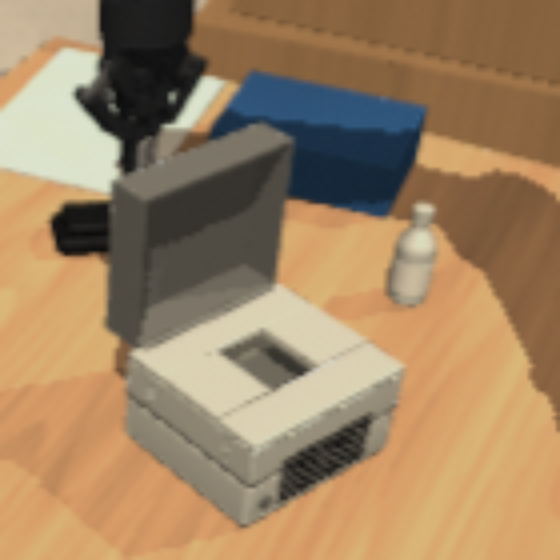

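The fingers are shut and behind the cover, so I'll push it along its arc.

Emit:
{"op": "arm_command", "data": {"commands": [0.022, -0.003, -0.003, 0, 0, 0, 0, 0.046, -0.003, -0.003, 0, 0, 0, 0, 0.059, -0.003, -0.007, 0, 0, 0, 0, 0.072, -0.003, -0.01, 0, 0, 0, 0, 0.086, -0.003, -0.011, 0, 0, 0, 0, 0.099, -0.003, -0.01, 0, 0, 0, 0, 0.112, -0.003, -0.007, 0, 0, 0, 0, 0.125, -0.003, -0.004, 0, 0, 0, 0]}}

```text
t: 13.25
eef_pos: [0.4625, -0.212, 0.1909]
tool_rot: [0.001, 0.197, 0.98, -0.0]
contact_force: [1.6, -0.6, 1.4]
gripper_width: -0.004
grasp_force: 0.9
```

```bash
python3 -c "
from h import *
y=np.radians(-23);
for x,z in ((.019,.173),(-.0,.154),(-.014,.131)): go([.4213+x*np.cos(y),-.1951+x*np.sin(y),z],157)
"
```

```text
t 13.25 pos [ 0.4625 -0.212   0.1909] F [ 1.6 -0.6  1.4] w -0.004 gf 0.9
  go [ 0.0256 -0.0004  0.0178] [0.  0.2 0.3]
t 13.25 pos [ 0.4625 -0.212   0.1909] F [ 1.6 -0.6  1.4] w -0.004 gf 0.9
  go [ 0.0446 -0.0003  0.0368] [0.  0.2 0.3]
t 13.25 pos [ 0.4625 -0.212   0.1909] F [ 1.6 -0.6  1.4] w -0.004 gf 0.9
  go [ 0.0587 -0.0003  0.0597] [0.  0.2 0.3]
```

Emit:
{"op": "arm_command", "data": {"commands": [0.013, 0, 0.008, 0, 0, 0, 0, 0.026, 0, 0.018, 0, 0, 0, 0, 0.036, 0, 0.027, 0, 0, 0, 0, 0.045, 0, 0.037, 0, 0, 0, 0, 0.051, 0, 0.046, 0, 0, 0, 0, 0.057, 0, 0.055, 0, 0, 0, 0, 0.057, 0, 0.06, 0, 0, 0, 0, 0.057, 0, 0.062, 0, 0, 0, 0]}}

```text
t: 14.05
eef_pos: [0.4081, -0.1897, 0.1302]
tool_rot: [-0.003, 0.197, 0.98, -0.001]
contact_force: [-23.3, 11.3, 70.4]
gripper_width: -0.003
grasp_force: 35.2
```

Emit:
{"op": "arm_command", "data": {"commands": [0, 0, 0.001, 0, 0, 0, 0, 0, 0, 0.001, 0, 0, 0, 0]}}

```text
t: 14.25
eef_pos: [0.4081, -0.1897, 0.1303]
tool_rot: [-0.002, 0.197, 0.98, -0.001]
contact_force: [-24.5, 8.3, 63.4]
gripper_width: 0.002
grasp_force: 31.5
```

The press is firm at z=0.130, the height of the shut face, so I'll withdraw straight up.

Emit:
{"op": "arm_command", "data": {"commands": [0, 0, -0.004, 0, 0, 0, 0, 0, 0, -0.01, 0, 0, 0, 0, 0, 0, -0.03, 0, 0, 0, 0, 0, 0, -0.07, 0, 0, 0, 0, 0, 0, -0.11, 0, 0, 0, 0, 0, 0, -0.15, 0, 0, 0, 0, 0, 0, -0.15, 0, 0, 0, 0, 0, 0, -0.15, 0, 0, 0, 0]}}

```text
t: 15.05
eef_pos: [0.4098, -0.1907, 0.2771]
tool_rot: [0.001, 0.198, 0.98, -0.0]
contact_force: [-0.4, 0.0, -0.9]
gripper_width: -0.003
grasp_force: 0.0
```

```bash
python3 -c "
from h import *
go([.4,-.19,.28],157)
b=read_camera('side');cv2.imwrite('pics/s6.png',b['img'][:,:,::-1])
"
```

```text
t 15.05 pos [ 0.4098 -0.1907  0.2771] F [-0.4  0.  -0.9] w -0.003 gf 0.0
  go [ 0.0093 -0.0032 -0.003 ] [-0.   0.1  0.2]
```

View pics/s6.png

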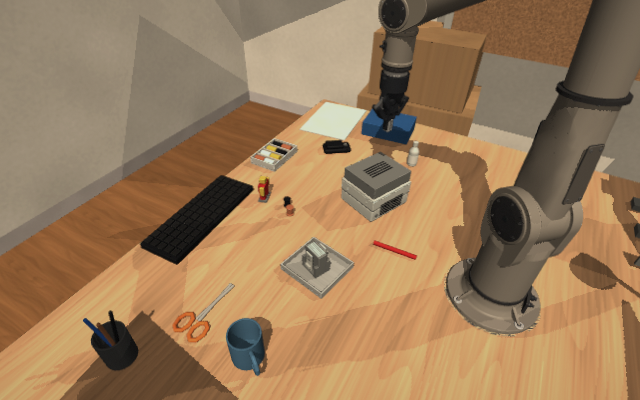

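The cover is shut at (377,172) and the cartridge stands upright in the tray at (317,257). The glue, mug and figure are all still upright, and the arm is clear of everything.

```bash
python3 -c "
from station import hand_in
print(hand_in())"
```

```text
the job is handed in; nothing more can be done
None
```

The job is handed in, though no verdict came back: the cartridge was unclipped, lifted out and set upright in the wash tray, the cover is pushed fully shut, and the glue bottle, mug and brick figure are still standing.

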